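# Set up a lens jig: bed the fold mirror, then seat the lens barrel in the V and hold it

### The job

Set up the lens jig: first put the fold-mirror plate into the jig's shallow square pocket with its sloping mirror looking towards the V-block, and press it down firmly so that it sits level on the pocket floor, then let it go. Then take the lens barrel from its rest and lay it in the V-block along the groove, centred on the block's length, and finish while holding it pressed firmly down with the gripper so that it bears on both sides of the V. Leave the vial, stopper, tape and petri dish where they are.

Things in the scene. Friction and masses are not known exactly. Their poses are not given: they have to be found in the camera images.
- jig: The fixed lens jig on the clear desk mat: a bare aluminium base plate 220 x 70 x 10 mm with a dark steel V-block on one half and a square pocket on the other. Origin at the centre of the underside of the base plate, on the mat (z about 0.0076); x runs along the V groove from the V-block towards the pocket, z up. It stands crosswise, left of the middle, pocket end to the left (yaw 1.57 +- 0.2).
- vee_left: The +y cheek of the V-block (fixed to the jig; its frame is the jig's): 80 mm long, jig x -98 to -18 mm, y 2 to 34 mm. Its 45 degree flank rises from y 2 mm, z 16 mm to y 18 mm, z 32 mm; flat top at z 32 mm in the jig frame.
- vee_right: The -y cheek of the V-block, the mirror image of vee_left. Pressing the seated lens down with about 10 N loads both flanks well (each must carry over 2 N; the lens's weight alone gives about 1 N).
- vee_seat (a point): Where the lens barrel's centre lies when it is properly seated: over the middle of the V-block's length, 42.3 mm above the jig's underside (10.3 mm above the cheeks' tops). Axes as the jig: x along the groove, z up.
- pocket (a point): Centre of the pocket's floor (the top of the base plate, 10 mm above the jig's underside), 66 mm along +x from the jig's origin. The pocket is 55 x 55 mm inside, bounded by four rails 6 mm wide and 5 mm high, open at the corners. Axes as the jig.
- lens: The loose lens barrel, a plain aluminium cylinder 40 mm in diameter and 100 mm long with a glass face at each end (both ends alike), about 0.12 kg. Origin at its centre; x along its axis (y and z may point anywhere round it).
- lens_center (a point): The centre of the lens barrel (same point and axes as lens). At the start its axis lies level, 29.3 mm above the bench, on its rest.
- lens_rest: The fixed black plastic rest on the bare bench (z = 0) that carries the lens barrel at the start: 70 mm long along its x (the lens's axis), 50 mm wide, two rails 12 mm high. It lies straight ahead of the robot or to the right, and the mirror plate in the other place.
- fold_mirror: The loose fold-mirror plate, about 0.12 kg, flat on the bare bench at the start: aluminium plate 50 x 50 x 8 mm carrying a wedge-shaped block 24 mm wide (y -12 to 12 mm), gripped across that width. Origin at the centre of the plate's underside; x points from the block's mirror slope to its upright back, z up. In the pocket its x must point as the jig's x (slope towards the V-block).
- mirror_center (a point): A point inside the mirror block, 3 mm along +x and 18 mm above the centre of the plate's underside; axes as the plate. The block spans x -14 to 14 mm of the plate, z 8 to 36 mm; its 45 degree slope rises from x -14 mm, z 10 mm to x 12 mm, z 36 mm; its +x side is upright.
- mirror_foot (a point): Centre of the underside of the mirror plate; axes as the plate. Seated, it coincides with the pocket point. A push of about 8 N on the plate in its pocket is plenty (over 4 N on the jig is needed, for a moment).
- vial: Bystander: brown glass vial with a blue screw cap, 30 mm in diameter, 66 mm tall, standing on the mat right of the jig; origin under its centre.
- stopper: Bystander: brown rubber stopper, 32 mm across, 28 mm tall, on the mat right of the jig; origin under its centre.
- tape: Bystander: green roll of tape lying flat, 67 mm across, 19 mm high, on the mat right of the jig; origin under its centre.
- dish: Bystander: clear petri dish, 66 mm across, 15 mm high, on the mat beside the jig; origin under its centre.

How it is judged:
On the way:
1. before the lens goes into the V, the mirror plate sits level in the pocket, slope towards the V-block, and is pressed onto the pocket floor (x of mirror_foot in the frame of pocket between -0.005 and 0.005 m and y of mirror_foot in the frame of pocket between -0.005 and 0.005 m and z of mirror_foot in the frame of pocket between -0.002 and 0.002 m and angle between mirror_foot's own z axis and vertical below 0.035 rad and angle between the x axis of mirror_foot and the x axis of jig, either way round below 0.15 rad and x of vee_seat in the frame of mirror_foot below -0.05 m and contact force between fold_mirror and jig above 4 N and distance between lens_center and vee_seat above 0.08 m), for 0.15 s.
At the end, for the whole second after the job is handed in: Mirror plate level in the pocket (centre within 5 mm, height 2 mm, tilt 2 degrees), slope to the V-block, untouched; lens at rest in the V (within 12 mm along, 3 mm across and in height, 3 degrees of vee_seat), the gripper pressing it so that each flank carries over 2 N (x of mirror_foot in the frame of pocket between -0.005 and 0.005 m and y of mirror_foot in the frame of pocket between -0.005 and 0.005 m and z of mirror_foot in the frame of pocket between -0.002 and 0.002 m and angle between mirror_foot's own z axis and vertical below 0.035 rad and angle between the x axis of mirror_foot and the x axis of jig, either way round below 0.15 rad and x of vee_seat in the frame of mirror_foot below -0.05 m and x of lens_center in the frame of vee_seat between -0.012 and 0.012 m and y of lens_center in the frame of vee_seat between -0.003 and 0.003 m and z of lens_center in the frame of vee_seat between -0.003 and 0.003 m and angle between the x axis of lens_center and the x axis of jig, either way round below 0.05 rad and contact force between lens and vee_left above 2 N and contact force between lens and vee_right above 2 N and contact force between the fingers and lens above 3 N and contact force between each of the arm, the fingers and fold_mirror below 0.05 N and linear speed of lens below 0.02 m/s); the arm keeps its last pose, push and grip.
It fails at once if the vial is moved more than 3 cm (distance of vial from where it was at the start of the episode above 0.03 m).
It fails at once if the rubber stopper is moved more than 3 cm (distance of stopper from where it was at the start of the episode above 0.03 m).
It fails at once if the roll of tape is moved more than 3 cm (distance of tape from where it was at the start of the episode above 0.03 m).
It fails at once if the petri dish is moved more than 3 cm (distance of dish from where it was at the start of the episode above 0.03 m).
It also fails if it takes over 64 s, if anything falls off the work surface, if the arm or the gripper's body presses on something with over 40 N, if the wrist force passes 120 N, or if a joint passes its speed limit or range.

### The arm

A 6-joint arm with a two-finger parallel gripper is mounted at the origin on a cart in front of the work surface, level with it; the furniture and walls round the work are solid. World frame = base frame: x ahead of the robot, y to its left, z up, the work surface at z = 0. Lengths are in m, angles in rad, forces in N, time in s.
With the tool pointing down it reaches from about 0.425 to 1.125 m from the base axis. Payload 14.9 kg.
Tool frame: the origin (TCP) lies at the very end of the fingers, on their centre line; the grasp point (between the pads) lies 19 mm behind it; z points along the fingers, y is the line along which they close (so a half turn about z gives the same grasp; the last joint's range is limited). The gripper opens to 91 mm and grips with 3 to 60 N. Pads are 32 mm wide; open, the fingers measure 118 mm over their backs; the gripper's body (76 mm by 178 mm) begins 60 mm behind the grasp point.
Start: joints at [1.191, 0.379, 1.734, -0, 1.028, -0.033], TCP at [0.238, 0.658, 0.214] pointing down, gripper open.
Joint ranges: [-2.77, 2.77], [-0.74, 2.19], [0, 2.66], [-1.06, 4.2], [0.31, 2.87], [-3.08, 3.08]. Speed limits (rad/s): [1.89, 1.89, 2.39, 3.14, 3.14, 3.14].

### API

Orientations are given as a unit quaternion [x, y, z, w].
In Python, from rig import r, viewer gives the robot as it stands. The module is installed in compiled form; this text tells all that it offers.
- The arm moves only by the shell command python3 -m handwheel 'ROWS' [OPENING] [FORCE]. ROWS is JSON, a list that holds one entry, the list of rows, each a list of 4 numbers: the shift along the tool's x, y, z in units of 500 mm (1.0 is 500 mm), then the turn about the tool's z in units of pi/4 rad (1.0 is pi/4 rad). In form: [[[x, y, z, twist], ...]]. A call has 1 to 5 rows; each row is the pose to reach, as a shift and turn from the pose commanded when the call began, along the tool's axes at that moment; what a row does not reach only later rows make up. A row lasts 1/12 s, in which the tool goes at most 41.7 mm and 7.16 degrees, less where a joint would pass 70% of its speed; a pose out of reach is approached as far as the arm can. A call with a number of a shift or a turn outside -1 to 1 is refused whole. A call with a gripper value outside its range is refused whole. OPENING is the opening, from 0 (shut) to 1 (fully open), set as the call begins (- or left out, the last holds). The fingers move at their own pace and stop on an object; FORCE is the grip in N (left out, the last holds). Time passes only in rows, so rows that repeat a pose let the fingers close. It gives the time, the measured TCP pose, the force, the opening and the grip force at its end, in the units of the state.
- r.observe(): the state, without advancing time (a new reading comes with each control period).
- viewer.get_image(name): name is "scene" or "top" or "wrist"; returns the picture (420x560x3 uint8, red, green, blue); there is no depth.
- viewer.camera_info(name): a dict with "fx", "fy", "cx", "cy" (pixels), "R" (3x3) and "t" (3): a world point X has camera coordinates R X + t. Camera axes: x right, y down, z forward; pixel columns grow to the right and rows downward; lengths in m; the calibration is good to about 2 mm. A picture is of the moment at which its call begins: read the wrist's pose just before it. camera_info takes no time and is no camera call; for the wrist camera it gives the pose at the moment of the call.
- r.job_done(): hands the job in; it is judged then, once.
The state is a dict: "time": time; "joint_pos": joint angles; "joint_vel": joint speeds; "effort": joint torques, N m; "eef_pos": TCP position; "ee_rot": TCP orientation; "force": force on the tool from outside, world axes, zero at the start; "torque": the same for the moment, N m; "grip_width": opening from 0.0 (shut) to 1.0 (fully open); "finger_force": force on a finger pad.
Only numpy, scipy, OpenCV 4.12 (cv2) and the standard library are available. Lean on these libraries where they do the work, as an engineer would, in place of code of your own. Each camera call takes 0.05 s, during which the arm holds its last target. There are 200 camera calls.

## Working session

There is one attempt and no reset: what is moved stays moved. The work goes in short steps, Python scripts to look and compute and a shell command to move; the robot and the scene stay as the last step left them, time stands still between calls to the robot, and variables do not carry over. Pictures are saved under pics/ and viewed, at most 10 in all, crops included, and the job is handed in when it is done.

```bash
mkdir -p pics; python3 - <<'E'
from rig import r, viewer
import cv2,numpy as np
s=r.observe();print({k:np.round(v,3).tolist() for k,v in s.items()})
for n in("top","scene","wrist"):
    im=viewer.get_image(n);cv2.imwrite(f"pics/{n}0.png",im[:,:,::-1]);c=viewer.camera_info(n);print(n,c)
E
```

```text
{'time': 0.0, 'joint_pos': [1.191, 0.379, 1.735, 0.0, 1.028, -0.033], 'joint_vel': [-0.003, 0.0, 0.001, -0.001, 0.001, 0.002], 'effort': [-0.002, -76.373, -43.437, 0.065, 0.042, -0.0], 'eef_pos': [0.238, 0.658, 0.213], 'ee_rot': [0.173, 0.985, -0.001, -0.0], 'force': [-0.352, 0.807, -0.103], 'torque': [0.03, -0.032, 0.027], 'finger_force': 0.0, 'grip_width': 0.999}
top {'fx': 403.9380858538785, 'fy': 403.9380858538785, 'cx': 285.2318356529266, 'cy': 200.8115305342182, 'R': array([[ 1.29453625e-03, -9.99985356e-01, -5.25476641e-03],
       [-9.92602573e-01, -6.47002919e-04, -1.21407218e-01],
       [ 1.21402040e-01,  5.37306070e-03, -9.92588875e-01]]), 't': array([0.03158214, 0.58523739, 0.92709384])}
scene {'fx': 537.1524007193711, 'fy': 537.1524007193711, 'cx': 290.3257143973223, 'cy': 215.94759552987492, 'R': array([[ 0.73443218, -0.67864977, -0.00662296],
       [-0.50229223, -0.53696436, -0.67776972],
       [ 0.45641197,  0.50110255, -0.73524442]]), 't': array([-0.3868316 ,  0.34457327,  1.00345317])}
wrist {'fx': 295.6523144878484, 'fy': 295.6523144878484, 'cx': 280.4633452359542, 'cy': 205.21263272226616, 'R': array([[ 0.34058271,  0.94021372, -0.00125985],
       [ 0.9033625 , -0.32686168,  0.2776646 ],
       [ 0.26065227, -0.09570586, -0.96067725]]), 't': array([-0.69883759, -0.03010081,  0.39119711])}
```

View pics/top0.png

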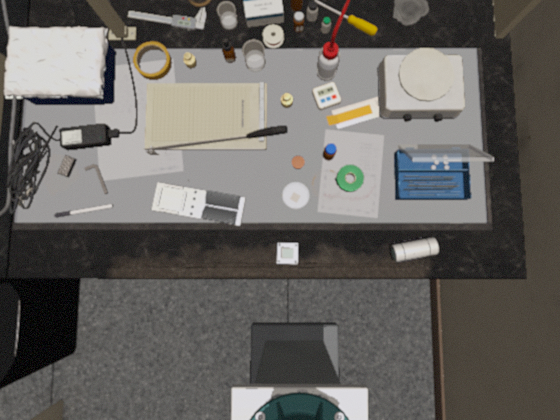

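View pics/scene0.png

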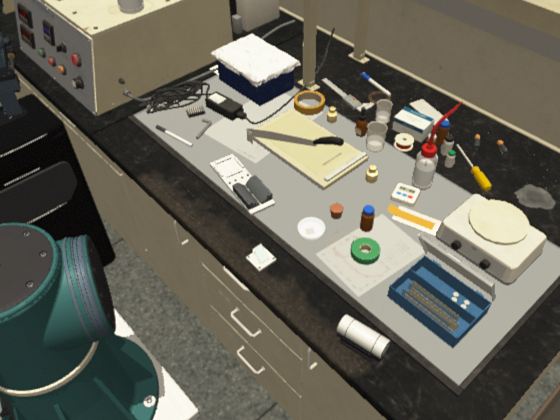

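The top view shows the jig at about (198,203), with the pocket at its left end and the dark V cheeks at its right. The mirror plate is at (287,253), the lens at (415,250) and the dish at (295,195). The scene view agrees. I'll zoom in on these.

```bash
python3 - <<'E'
import cv2,numpy as np
im=cv2.imread("pics/top0.png")
a=cv2.resize(im[175:235,145:255],None,fx=7,fy=7,interpolation=cv2.INTER_CUBIC)
b=cv2.resize(im[235:273,265:311],None,fx=7,fy=7,interpolation=cv2.INTER_CUBIC)[:170]
c=cv2.resize(im[232:270,382:446],None,fx=7,fy=7,interpolation=cv2.INTER_CUBIC)[:170]
out=np.zeros((590,770,3),np.uint8);out[:420,:770]=a;out[420:,:322]=b;out[420:,322:770]=c[:,:448]
cv2.imwrite("pics/crop1.png",out)
E
cat > h.py <<'E'
import numpy as np,cv2
from rig import r,viewer
from scipy.spatial.transform import Rotation as Ro
def ray(c,px,z):
    """pixels (n,2) -> world points on plane z"""
    px=np.atleast_2d(np.float64(px));d=np.c_[(px[:,0]-c["cx"])/c["fx"],(px[:,1]-c["cy"])/c["fy"],np.ones(len(px))]@c["R"]
    o=-c["R"].T@c["t"];return o+d*((z-o[2])/d[:,2])[:,None]
def proj(c,X):
    q=np.atleast_2d(X)@c["R"].T+c["t"];return np.c_[q[:,0]/q[:,2]*c["fx"]+c["cx"],q[:,1]/q[:,2]*c["fy"]+c["cy"]]
def tool():
    s=r.observe();return np.array(s["eef_pos"]),Ro.from_quat(s["ee_rot"])
def goto(p,ax,tcp=None):
    """units to go from the present TCP to p, tool y line along world angle ax (mod pi)"""
    t,R=tool();M=R.as_matrix();sh=M.T@(np.array(p)-t)/0.5
    y=M[:,1];a=np.arctan2(y[1],y[0]);dz=(ax-a+np.pi/2)%np.pi-np.pi/2  # world ccw
    print("shift units",np.round(sh,4),"twist units",round(-dz/(np.pi/4),4),"yaw y",round(a,4),"tilt",round(float(np.arccos(-M[2,2])),4),"tcp",np.round(t,4))
E
python3 - <<'E'
from h import *
c=viewer.camera_info("top")
print("jig ends",ray(c,[[155,200],[245,207]],.0176),"mirror",ray(c,[[287,253]],.02),"lens",ray(c,[[415,250]],.03))
w=viewer.camera_info("wrist");t,R=tool();M=R.as_matrix()
print("cam in tool",M.T@(-w["R"].T@w["t"]-t),"\n",w["R"]@M)
E
```

```text
jig ends [[0.58920828 0.34919225 0.0176    ]
 [0.57223897 0.12981874 0.0176    ]] mirror [[0.46173031 0.02785787 0.02      ]] lens [[ 0.46921793 -0.27406874  0.03      ]]
cam in tool [ 0.0792019  -0.00047504 -0.16985339] 
 [[-7.13380487e-04  9.99999649e-01  4.38776390e-04]
 [-9.60675563e-01 -5.63491160e-04 -2.77672732e-01]
 [-2.77672387e-01 -6.19608064e-04  9.60675628e-01]]
```

View pics/crop1.png

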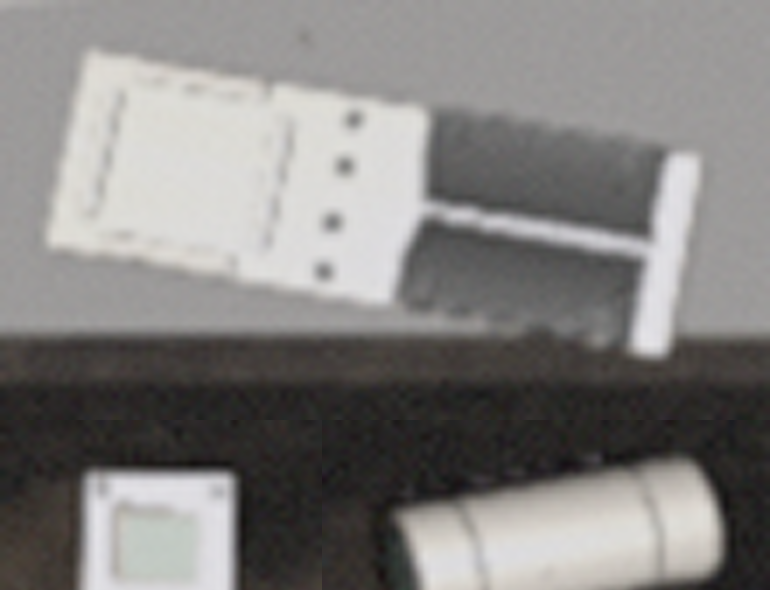

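The crop shows the jig corners at about (85,50), (700,155), (668,355) and (47,245), so its yaw is roughly 1.57+0.17. The mirror plate lies nearly square to the world axes. I can't tell the slope direction yet, so I'll move the wrist camera over the plate.

```bash
python3 -c "
from h import *
goto([.462,.028,.213],1.5708);goto([.53,.45,.22],1.5708)
c=viewer.camera_info('top');k=np.array([[85,50],[700,155],[668,355],[47,245]])/7+[145,175]-.43
p=ray(c,k,.0176);print(p,np.linalg.norm(np.diff(p,axis=0),axis=1),p.mean(0))"
```

```text
shift units [-0.85   -1.0327  0.0017] twist units -0.4416 yaw y 1.224 tilt 0.0008 tcp [0.2378 0.6581 0.2134]
shift units [-0.691  -0.1927 -0.013 ] twist units -0.4416 yaw y 1.224 tilt 0.0008 tcp [0.2378 0.6581 0.2134]
[[0.63430562 0.34682003 0.0176    ]
 [0.59740785 0.13120268 0.0176    ]
 [0.52787555 0.14129675 0.0176    ]
 [0.56580083 0.35727679 0.0176    ]] [0.21875165 0.07026116 0.21928453] [0.58134746 0.24414906 0.0176    ]
```

```bash
python3 -m handwheel '[[[-0.5,-0.5,0,-0.44],[-0.75,-0.9,0,-0.44],[-0.85,-1,0,-0.44],[-0.85,-1,0,-0.44],[-0.85,-1,0,-0.44]]]' 1 20
python3 -c "
from h import *
goto([.462,.028,.22],1.5708)"
```

```text
time: 0.57
eef_pos: [0.3129, 0.4621, 0.2137]
ee_rot: [0.0, 1.0, -0.0, -0.0]
force: [-0.0, 0.3, 0.7]
grip_width: 0.998
finger_force: 0.0
shift units [-0.2983 -0.8682 -0.0124] twist units -0.0001 yaw y 1.5708 tilt 0.0003 tcp [0.3129 0.4621 0.2137]
```

```bash
python3 -m handwheel '[[[-0.3,-0.87,0,0],[-0.3,-0.87,0,0],[-0.3,-0.87,0,0],[-0.3,-0.87,0,0],[-0.3,-0.87,0,0]]]'
python3 -c "
from h import *
goto([.462,.028,.22],1.5708)"
```

```text
time: 0.98
eef_pos: [0.3805, 0.2651, 0.2139]
ee_rot: [0.0, 1.0, 0.0, 0.0]
force: [0.7, 0.4, 0.0]
grip_width: 1.005
finger_force: 0.0
shift units [-0.1634 -0.4741 -0.0121] twist units -0.001 yaw y 1.57 tilt 0.0002 tcp [0.3805 0.2651 0.2139]
```

```bash
python3 -m handwheel '[[[-0.163,-0.474,0,0],[-0.163,-0.474,0,0],[-0.163,-0.474,0,0],[-0.163,-0.474,0,0],[-0.163,-0.474,0,0]]]'
python3 -m handwheel '[[[-0.02,-0.06,0,0],[-0.02,-0.06,0,0],[-0.02,-0.06,0,0],[-0.02,-0.06,0,0]]]'
python3 -c "
from h import *
im=viewer.get_image('wrist');cv2.imwrite('pics/w1.png',im[:,:,::-1])
goto([.462,.028,.22],1.5708)"
```

```text
time: 1.4
eef_pos: [0.4481, 0.0679, 0.2141]
ee_rot: [0.001, 1.0, 0.0, 0.0]
force: [1.4, 1.0, -0.0]
grip_width: 1.002
finger_force: 0.0
time: 1.73
eef_pos: [0.4576, 0.0401, 0.2138]
ee_rot: [0.001, 1.0, 0.0, -0.0]
force: [-0.1, 0.5, 0.1]
grip_width: 1.0
finger_force: 0.0
shift units [-0.009  -0.0252 -0.0125] twist units -0.0009 yaw y 1.5701 tilt 0.0005 tcp [0.4575 0.0406 0.2137]
```

View pics/w1.png

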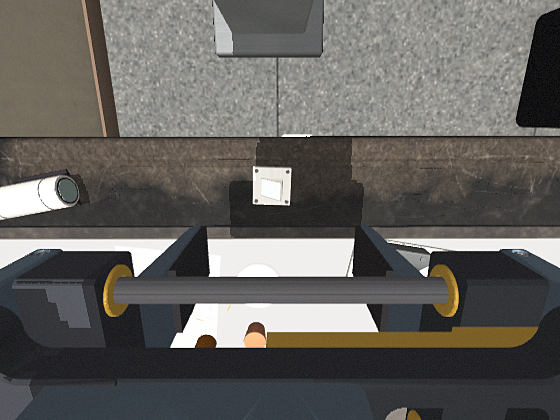

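The wrist view shows the plate at (272,187), spanning about 252–292 by 166–206, with its four corner holes. The lens end is at (67,190). I'll zoom in to read the slope direction.

```bash
python3 - <<'E'
from h import *
im=cv2.imread('pics/w1.png');cv2.imwrite('pics/w1c.png',cv2.resize(im[155:217,240:304],None,fx=9,fy=9,interpolation=cv2.INTER_CUBIC))
g=cv2.cvtColor(im,6);m=(g>150).astype(np.uint8);m[:155]=0;m[215:]=0;m[:,:235]=0;m[:,310:]=0
k,_=cv2.findContours(m,0,2);k=max(k,key=cv2.contourArea);q=cv2.boxPoints(cv2.minAreaRect(k));w=viewer.camera_info('wrist')
p=ray(w,q,.008);print(q,p,np.linalg.norm(np.diff(p,axis=0),axis=1),p.mean(0))
E
```

```text
[[251.35661 203.7981 ]
 [253.00188 165.9566 ]
 [291.06036 167.61133]
 [289.4151  205.45282]] [[0.48465767 0.00167804 0.008     ]
 [0.43456893 0.00521368 0.008     ]
 [0.43675362 0.05370486 0.008     ]
 [0.48700217 0.05195453 0.008     ]] [0.05021336 0.04854036 0.05027903] [0.4607456  0.02813778 0.008     ]
```

View pics/w1c.png

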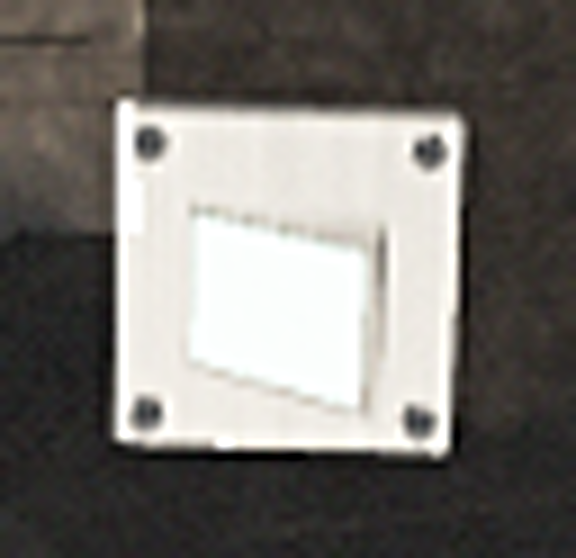

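The block's right end is taller and its dark upright back shows on the right. So plate +x points along world +y (yaw about 1.52), which nearly matches the jig. I'll turn the tool 90° so it grips across the block.

```bash
python3 -c "
from h import *
print(np.round(r.observe()['joint_pos'],3))
goto([.461,.031,.214],1.523+np.pi/2-.001)"
```

```text
[ 0.038 -0.013  2.208  0.     0.947 -1.532]
shift units [-0.007  -0.0192 -0.0005] twist units -1.9388 yaw y 1.5701 tilt 0.0005 tcp [0.4575 0.0406 0.2137]
```

```bash
for i in 1 2; do :; done; python3 -m handwheel '[[[0,0,0,0.8],[0,0,0,0.8],[0,0,0,0.8],[0,0,0,0.8],[0,0,0,0.8]]]' >/dev/null; python3 -m handwheel '[[[0,0,0,0.8],[0,0,0,0.8],[0,0,0,0.8],[0,0,0,0.8],[0,0,0,0.8]]]' >/dev/null;  python3 -m handwheel '[[[0,0,0,0.46],[0,0,0,0.46],[0,0,0,0.46],[0,0,0,0.46],[0,0,0,0.46]]]'
python3 -c "
from h import *
goto([.461,.031,.214],1.523-np.pi/2)"
```

```text
time: 3.03
eef_pos: [0.4577, 0.0409, 0.2139]
ee_rot: [0.72, 0.694, -0.0, -0.0]
force: [-0.2, 0.3, -0.1]
grip_width: 0.998
finger_force: 0.0
shift units [-0.0195  0.0074 -0.0002] twist units 0.0144 yaw y -0.0365 tilt 0.0001 tcp [0.4577 0.0409 0.2139]
```

```bash
python3 -m handwheel '[[[-0.02,0.007,0,0.014],[-0.02,0.007,0,0.014],[-0.02,0.007,0,0.014]]]' >/dev/null
cat >> h.py <<'E'
def plate(im,w,z=.008,th=150,rad=60,guess=(.461,.028)):
    m=(cv2.cvtColor(im,7)>th).astype(np.uint8);u,v=proj(w,[*guess,z])[0];k=np.zeros_like(m);cv2.circle(k,(int(u),int(v)),rad,1,-1)
    n,l,st,ce=cv2.connectedComponentsWithStats(m*k);i=1+np.argmax(st[1:,4]);c,_=cv2.findContours((l==i).astype(np.uint8),0,2)
    h=cv2.convexHull(c[0])[:,0];p=ray(w,h,z)[:,:2].astype(np.float32);return h,p,cv2.minAreaRect(p)
E
python3 -c "
from h import *
w=viewer.camera_info('wrist');im=viewer.get_image('wrist');cv2.imwrite('pics/w2.png',im[:,:,::-1])
for th in (130,160,190):
  h,p,R=plate(im,w,th=th);print(R,h.min(0),h.max(0))
goto([.461,.031,.1],1.523-np.pi/2)"
```

```text
((0.4611852169036865, 0.0280069001019001), (0.04937124624848366, 0.048783719539642334), 88.05266571044922) [262 165] [300 202]
((0.4605320394039154, 0.028035016730427742), (0.0488281175494194, 0.047500789165496826), 87.99879455566406) [262 165] [299 202]
((0.46314287185668945, 0.028074340894818306), (0.04763660579919815, 0.04228503257036209), 87.99879455566406) [266 165] [299 201]
shift units [ 2.900e-03 -2.000e-04  2.278e-01] twist units -0.0053 yaw y -0.0519 tilt 0.0001 tcp [0.461  0.0296 0.2139]
```

```bash
python3 -m handwheel '[[[0.003,0,0.08,-0.022],[0.003,0,0.16,-0.022],[0.003,0,0.23,-0.022],[0.003,0,0.3,-0.022],[0.003,0,0.34,-0.022]]]' 0.6 >/dev/null; python3 -m handwheel '[[[0,0,0.03,0],[0,0,0.06,0],[0,0,0.063,0],[0,0,0.063,0],[0,0,0.063,0]]]'
```

```text
time: 4.17
eef_pos: [0.4614, 0.0313, 0.013]
ee_rot: [0.719, 0.695, 0.0, 0.0]
force: [1.0, -0.9, -0.2]
grip_width: 0.599
finger_force: 0.0
```

```bash
python3 -m handwheel '[[[0,0,0,0],[0,0,0,0],[0,0,0,0],[0,0,0,0],[0,0,0,0]]]' 0 30 >/dev/null; python3 -m handwheel '[[[0,0,0,0],[0,0,0,0],[0,0,0,0],[0,0,0,0],[0,0,0,0]]]'; python3 -m handwheel '[[[0,0,-0.05,0],[0,0,-0.1,0],[0,0,-0.2,0],[0,0,-0.25,0],[0,0,-0.3,0]]]';  python3 -m handwheel '[[[0,0,-0.02,0],[0,0,-0.02,0],[0,0,-0.02,0]]]'
python3 -c "
from h import *
goto([.58,.26,.2],1.40-np.pi/2)"
```

```text
time: 5.0
eef_pos: [0.4613, 0.0313, 0.0127]
ee_rot: [0.719, 0.694, 0.0, 0.0]
force: [-2.2, 0.3, 8.2]
grip_width: 0.256
finger_force: 30.0
time: 5.42
eef_pos: [0.4614, 0.0313, 0.1651]
ee_rot: [0.72, 0.694, 0.001, 0.001]
force: [1.0, -0.4, -1.2]
grip_width: 0.26
finger_force: 30.0
time: 5.67
eef_pos: [0.4607, 0.0313, 0.1718]
ee_rot: [0.72, 0.694, -0.0, -0.0]
force: [-0.2, -0.1, -2.2]
grip_width: 0.261
finger_force: 30.0
shift units [ 0.4656  0.2222 -0.0565] twist units 0.1724 yaw y -0.0354 tilt 0.0001 tcp [0.4607 0.0313 0.1718]
```

```bash
python3 -m handwheel '[[[0.433,0.24,-0.056,0.172],[0.433,0.24,-0.056,0.172],[0.433,0.24,-0.056,0.172],[0.433,0.24,-0.056,0.172],[0.433,0.24,-0.056,0.172]]]' >/dev/null
python3 -c "
from h import *
goto([.581,.244,.2],1.40-np.pi/2)"
```

```text
shift units [ 0.0766  0.0173 -0.0146] twist units 0.0004 yaw y -0.1705 tilt 0.0036 tcp [0.5659 0.2077 0.1928]
```

```bash
python3 -m handwheel '[[[0.077,0.017,-0.015,0],[0.077,0.017,-0.015,0],[0.077,0.017,-0.015,0],[0.077,0.017,-0.015,0],[0.077,0.017,-0.015,0]]]'
python3 -c "
from h import *
w=viewer.camera_info('wrist');im=viewer.get_image('wrist');cv2.imwrite('pics/w3.png',im[:,:,::-1])
print(proj(w,ray(viewer.camera_info('top'),np.array([[85,50],[47,245]])/7+[145,175]-.43,.0176)))"
```

```text
time: 6.5
eef_pos: [0.5801, 0.2415, 0.2012]
ee_rot: [0.765, 0.644, -0.001, -0.0]
force: [-0.4, -0.8, -1.6]
grip_width: 0.259
finger_force: 30.0
[[313.31625154  86.81903343]
 [251.19386518  88.19141987]]
```

View pics/w3.png

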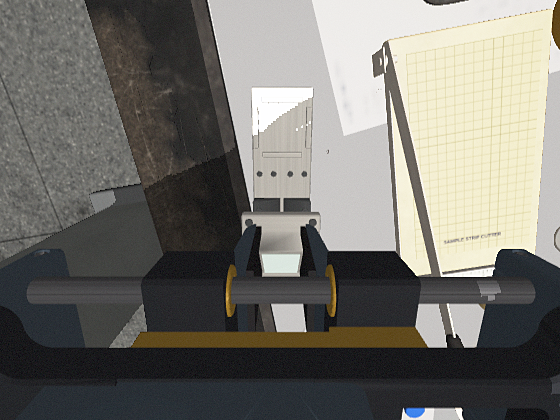

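The wrist view shows the jig's pocket end with corners at about (251,88) and (313,87), exactly where the top view predicted. The held plate's back edge is at v≈212, u 243–320. I'll measure both with edge scans.

```bash
python3 - <<'E'
from h import *
im=cv2.imread('pics/w3.png');g=cv2.GaussianBlur(cv2.cvtColor(im,6).astype(np.float32),(3,3),0)
w=viewer.camera_info('wrist')
gx=np.abs(np.gradient(g,axis=1));gy=np.abs(np.gradient(g,axis=0))
def sub(a,i):
    d=a[i-1]-2*a[i]+a[i+1];return i+(0.5*(a[i-1]-a[i+1])/d if d else 0)
def scanu(vs,lo,hi): return np.array([(sub(gx[v],lo+int(np.argmax(gx[v,lo:hi]))),v) for v in vs])
def scanv(us,lo,hi): return np.array([(u,sub(gy[:,u],lo+int(np.argmax(gy[lo:hi,u])))) for u in us])
def line(p):
    vx,vy,x,y=cv2.fitLine(p.astype(np.float32),cv2.DIST_HUBER,0,.001,.001).ravel();return np.array([vx,vy]),np.array([x,y])
def X(a,b):
    t=np.linalg.solve(np.c_[a[0],-b[0]],b[1]-a[1]);return a[1]+a[0]*t[0]
P=lambda q,z:ray(w,q,z)[:,:2].astype(np.float64)
L=P(scanu(range(92,195,2),246,258),.0176);Rr=P(scanu(range(92,195,2),307,319),.0176);E=P(scanv(range(256,309,2),82,94),.0176)
l,rr,e=line(L),line(Rr),line(E)
for n,q,pts in(("L",l,L),("R",rr,Rr),("E",e,E)):
    nn=np.array([-q[0][1],q[0][0]]);print(n,np.arctan2(*q[0][::-1]),"res",np.std((pts-q[1])@nn))
a,b=X(l,e),X(rr,e);print("corners",a,b,np.linalg.norm(a-b))
d=l[0]+rr[0]*np.sign(l[0]@rr[0]);d/=np.linalg.norm(d);d*=np.sign(d[1]);yaw=np.arctan2(d[1],d[0])
mid=(a+b)/2;print("yaw",yaw,"pocket",mid-d*.044,"seat",mid-d*.168,"origin",mid-d*.11)
# held plate: back edge and side corners, plate-top plane
t,R=tool();z=t[2]-.0127+.008
pe=P(scanv(list(range(250,316,3)),207,219),z);q=line(pe);print("plate edge angle",np.arctan2(*q[0][::-1]),pe[[0,-1]])
sl=P(scanu(range(215,222),236,248),z).mean(0);sr=P(scanu(range(215,222),314,326),z).mean(0)
M=R.as_matrix();f=lambda p:(M.T@np.r_[p-t[:2],0])[:2]
print("in tool: edge",np.array([f(p) for p in pe]).mean(0),"sides",f(sl),f(sr),"tcp",t,"tool x yaw",np.arctan2(M[1,0],M[0,0]))
cv2.imwrite('pics/w3c.png',cv2.resize(im[80:230,235:330],None,fx=4,fy=4,interpolation=cv2.INTER_CUBIC))
E
```

```text
L 1.350912 res 0.0033657662164668896
R 1.4060138 res 0.002480939999050939
E -0.17546529 res 3.720976135592269e-05
corners [0.5681421 0.3579734] [0.63411313 0.34627748] 0.06699977
yaw 1.3784629 pocket [0.59271705 0.30893674] seat [0.56901443 0.18722321] origin [0.58010113 0.24415374]
plate edge angle -0.1736095 [[0.5641865  0.26359149]
 [0.60285757 0.25704238]]
in tool: edge [ 2.12797375e-02 -4.09394814e-05] sides [ 0.01944442 -0.02517096] [0.01944145 0.02240306] tcp [0.58030027 0.24142081 0.20172063] tool x yaw 1.3993703092238106
```

View pics/w3c.png

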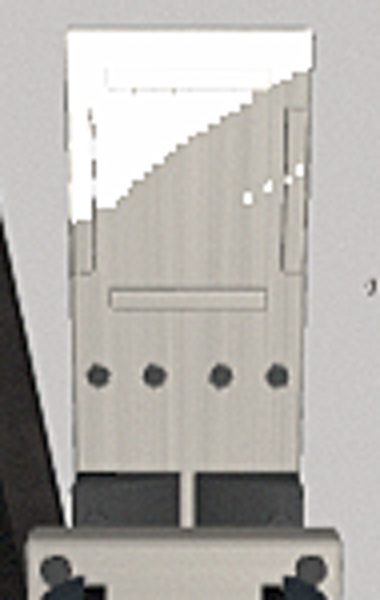

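```bash
python3 - <<'E'
from h import *
w=viewer.camera_info('wrist')
q=np.array([[67,28],[313,30],[75,470],[302,470],[110,288],[266,288],[110,311],[266,311],[97,376],[154,376],[221,376],[277,376]])/4+[235,80]-.375
p=ray(w,q,.0176)[:,:2];p[4:8]=ray(w,q[4:8],.0226)[:,:2]
a=(p[0]+p[1])/2;b=(p[2]+p[3])/2;c=p[4:8].mean(0);s=p[8:].mean(0)
print("widths",np.linalg.norm(p[0]-p[1]),np.linalg.norm(p[2]-p[3]),"rail w",np.linalg.norm(p[4]-p[6]))
print("mid",a,b,c,s)
for y in(a-b,a-c,a-s):print(np.arctan2(y[1],y[0]))
ya=1.397;d=np.array([np.cos(ya),np.sin(ya)]);n=np.array([-d[1],d[0]])
print("along from end: rail",(a-c)@d,"expect",.044+.0305," lateral",(a-c)@n,(a-b)@n,(a-s)@n)
print("pocket from end",a-.044*d,"from rail",c+.0305*d)
E
```

```text
widths 0.06866735883687507 0.07017896719155266 rail w 0.006678008271442564
mid [0.60047207 0.35276088] [0.57841671 0.22750411] [0.5872553  0.27960691] [0.58304219 0.25649326]
1.3965018379843182
1.3920539604794346
1.3916802525610596
along from end: rail 0.07433740923081149 expect 0.0745  lateral -0.0003676787621297354 -6.335809306200039e-05 -0.0005204432577507855
pocket from end [0.59286347 0.30942372] from rail [0.59252944 0.30964744]
```

```bash
python3 - <<'E'
from h import *
im=cv2.imread('pics/w3.png');g=cv2.cvtColor(im,6).astype(int)
print(g[205:222,265],g[205:222,300]);print(g[214:217,236:250],g[214:217,314:326])
w=viewer.camera_info('wrist');t,R=tool();M=R.as_matrix()
f=lambda q,z:np.round((M.T@(ray(w,q,z)[0]-t))[:2],4)
for v in(211,212,213,214,215,216,217):print(v,f([280,v],t[2]-.0127),f([280,v],t[2]-.0047))
E
```

```text
[ 68  72  69  68  70  68  81 103 100 119 160 170 184 184 183 181 177] [ 65  66  65  70  70  66  79 106 100 120 162 179 192 193 193 187 187]
[[ 25  22  39  41  39  33 119 123 118 119 122 122 120 119]
 [ 27  28  31  44  36  66 155 163 155 158 157 156 156 157]
 [ 26  17  19  44  38 110 165 177 173 174 166 170 170 171]] [[117 122 118 119 111 105 205 203 202 199 198 198]
 [161 164 166 163 165 147 166 204 201 198 200 200]
 [183 183 183 182 182 171 157 203 198 200 202 200]]
211 [ 0.0215 -0.001 ] [ 0.024 -0.001]
212 [ 0.0208 -0.001 ] [ 0.0234 -0.001 ]
213 [ 0.0202 -0.001 ] [ 0.0227 -0.001 ]
214 [ 0.0195 -0.001 ] [ 0.0221 -0.001 ]
215 [ 0.0188 -0.001 ] [ 0.0214 -0.001 ]
216 [ 0.0181 -0.001 ] [ 0.0208 -0.001 ]
217 [ 0.0174 -0.001 ] [ 0.0201 -0.001 ]
```

The pocket centre is (0.5927, 0.3095) and the jig yaw is 1.395. Widths and rail distances check out to within 1.5 mm. The plate is held with its centre 3.5 mm behind the TCP, at the same yaw, so I can place it.

```bash
python3 -c "
from h import *
goto([.5936,.3129,.055],1.395-np.pi/2)"
```

```text
shift units [0.1457 0.0023 0.2933] twist units 0.0056 yaw y -0.1714 tilt 0.0021 tcp [0.5803 0.2414 0.2017]
```

```bash
python3 -m handwheel '[[[0.08,0.002,0,0.006],[0.146,0.002,0,0.006],[0.146,0.002,0.08,0.006],[0.146,0.002,0.16,0.006],[0.146,0.002,0.22,0.006]]]' >/dev/null;  python3 -m handwheel '[[[0,0,0.03,0],[0,0,0.06,0],[0,0,0.074,0],[0,0,0.074,0],[0,0,0.074,0]]]'
python3 -c "
from h import *
goto([.5936,.3129,.033],1.395-np.pi/2)
im=viewer.get_image('wrist');cv2.imwrite('pics/w4.png',im[:,:,::-1])"
```

```text
time: 7.38
eef_pos: [0.5953, 0.3144, 0.0571]
ee_rot: [0.766, 0.642, 0.001, 0.0]
force: [-0.1, -0.6, -0.6]
grip_width: 0.262
finger_force: 30.0
shift units [-0.0036 -0.0029  0.0482] twist units 0.0002 yaw y -0.1756 tilt 0.0013 tcp [0.5953 0.3144 0.0571]
```

```bash
python3 -m handwheel '[[[-0.0035,-0.003,0.02,0],[-0.0035,-0.003,0.03,0],[-0.0035,-0.003,0.034,0],[-0.0035,-0.003,0.034,0],[-0.0035,-0.003,0.034,0]]]'
python3 -c "
from h import *
goto([.5936,.3129,.0303],1.395-np.pi/2)"
```

```text
time: 7.85
eef_pos: [0.5928, 0.3129, 0.039]
ee_rot: [0.766, 0.643, -0.0, -0.0]
force: [0.1, 0.5, -0.3]
grip_width: 0.264
finger_force: 30.0
shift units [0.0003 0.0016 0.0174] twist units 0.0007 yaw y -0.1752 tilt 0.0001 tcp [0.5928 0.3129 0.039 ]
```

```bash
python3 -m handwheel '[[[0,0.0012,0.005,0],[0,0.0012,0.01,0],[0,0.0012,0.013,0],[0,0.0012,0.013,0],[0,0.0012,0.013,0]]]';python3 -m handwheel '[[[0,0,0.003,0],[0,0,0.006,0],[0,0,0.006,0],[0,0,0.006,0]]]'
```

```text
time: 8.27
eef_pos: [0.5933, 0.3128, 0.0324]
ee_rot: [0.766, 0.643, -0.0, -0.0]
force: [-0.3, -0.6, -1.6]
grip_width: 0.261
finger_force: 30.0
time: 8.6
eef_pos: [0.5935, 0.3129, 0.0303]
ee_rot: [0.766, 0.643, 0.0, -0.0]
force: [-4.4, -2.7, 11.5]
grip_width: 0.262
finger_force: 30.0
```

Contact came at TCP z 0.0303, the height expected for the pocket floor, with an 11.5 N push. I'll hold, then release and retreat.

```bash
python3 -m handwheel '[[[0,0,0.001,0],[0,0,0.001,0],[0,0,0.001,0],[0,0,0.001,0]]]'; python3 -m handwheel '[[[0,0,-0.002,0],[0,0,-0.002,0],[0,0,-0.002,0],[0,0,-0.002,0],[0,0,-0.002,0]]]' 0.5; python3 -m handwheel '[[[0,0,-0.05,0],[0,0,-0.1,0],[0,0,-0.18,0],[0,0,-0.25,0],[0,0,-0.32,0]]]';python3 -m handwheel '[[[-0.08,0,-0.03,0],[-0.14,0,-0.03,0],[-0.14,0,-0.03,0],[-0.14,0,-0.03,0]]]'
python3 -c "
from h import *
w=viewer.camera_info('wrist');im=viewer.get_image('wrist')[:,:,::-1];cv2.imwrite('pics/w5.png',im)
q=proj(w,[.5927,.3095,.02])[0].astype(int);print(q)
np.save('w5.npy',w,allow_pickle=True)
cv2.imwrite('pics/w5c.png',cv2.resize(im[max(q[1]-60,0):q[1]+60,q[0]-60:q[0]+60],None,fx=5,fy=5,interpolation=2))"
```

```text
time: 8.93
eef_pos: [0.5935, 0.3129, 0.0303]
ee_rot: [0.766, 0.643, -0.0, -0.0]
force: [-7.3, -3.1, 18.7]
grip_width: 0.259
finger_force: 30.0
time: 9.35
eef_pos: [0.5933, 0.3128, 0.0298]
ee_rot: [0.766, 0.643, -0.0, -0.0]
force: [0.3, 0.5, -0.3]
grip_width: 0.5
finger_force: 0.0
time: 9.77
eef_pos: [0.5932, 0.3127, 0.1916]
ee_rot: [0.766, 0.643, -0.0, -0.0]
force: [0.8, 0.6, 0.1]
grip_width: 0.499
finger_force: 0.0
time: 10.1
eef_pos: [0.5811, 0.2428, 0.2054]
ee_rot: [0.767, 0.642, 0.0, 0.0]
force: [0.4, -0.0, -0.2]
grip_width: 0.497
finger_force: 0.0
[280 129]
```

View pics/w5c.png

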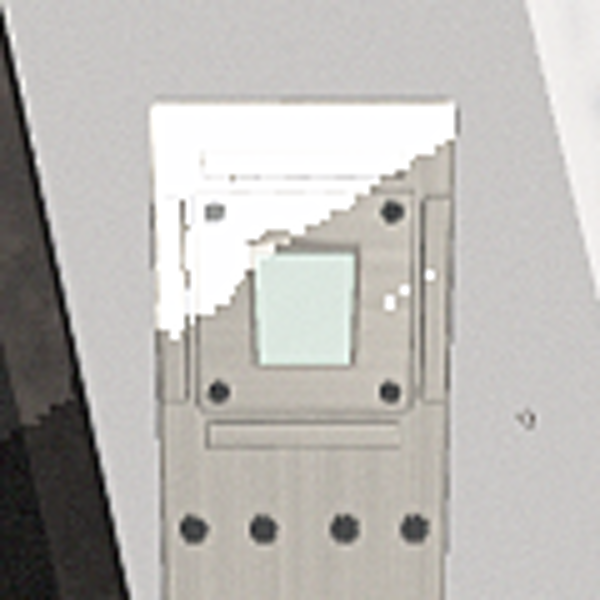

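The crop shows the plate sitting inside all four rails, its edges parallel to them. The upright back is at the far end, so the slope faces the V. Next is the lens.

```bash
python3 -c "
from h import *
goto([.469,-.274,.21],.15)"; python3 -m handwheel '[[[-0.8,-0.3,0,-0.41],[-0.8,-0.3,0,-0.41],[-0.8,-0.3,0,-0.41],[-0.8,-0.3,0,-0.41],[-0.8,-0.3,0,-0.41]]]' 1 >/dev/null; python3 -c "
from h import *
goto([.469,-.274,.21],.15)"
```

```text
shift units [-1.0585 -0.0395 -0.01  ] twist units -0.4154 yaw y -0.1762 tilt 0.0002 tcp [0.5812 0.2436 0.2051]
shift units [-0.6671 -0.1103 -0.0109] twist units -0.0015 yaw y 0.1488 tilt 0.0005 tcp [0.4741 0.064  0.2045]
```

```bash
python3 -m handwheel '[[[-0.667,-0.11,-0.01,0],[-0.667,-0.11,-0.01,0],[-0.667,-0.11,-0.01,0],[-0.667,-0.11,-0.01,0],[-0.667,-0.11,-0.01,0]]]' >/dev/null;python3 -m handwheel '[[[-0.25,-0.042,0,0],[-0.25,-0.042,0,0],[-0.25,-0.042,0,0],[-0.25,-0.042,0,0],[-0.25,-0.042,0,0]]]'; python3 -c "
from h import *
goto([.469,-.274,.21],.15)
w=viewer.camera_info('wrist');im=viewer.get_image('wrist')[:,:,::-1];cv2.imwrite('pics/w6.png',im)
print(proj(w,[.469,-.274,.03]))"
```

```text
time: 11.4
eef_pos: [0.4695, -0.2719, 0.2076]
ee_rot: [0.654, 0.756, 0.0, -0.0]
force: [-0.9, 1.2, 0.2]
grip_width: 1.001
finger_force: 0.0
shift units [-0.0041 -0.0017 -0.0048] twist units -0.007 yaw y 0.1445 tilt 0.0006 tcp [ 0.4695 -0.2719  0.2076]
[[280.57401859 189.27284923]]
```

View pics/w6.png

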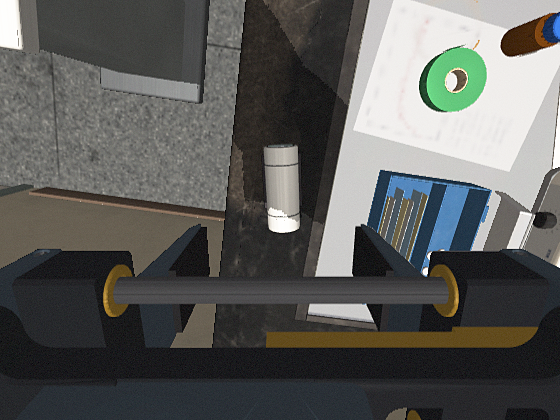

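The lens lies between the fingers, centred near (282,188). Its axis tilts slightly, from (281,145) to (285,232). I'll fit its silhouette.

```bash
python3 - <<'E'
from h import *
im=cv2.imread('pics/w6.png');w=viewer.camera_info('wrist');g=cv2.cvtColor(im,6).astype(int)
m=(g>110).astype(np.uint8);k=np.zeros_like(m);k[135:245,255:308]=1
n,l,st,ce=cv2.connectedComponentsWithStats(m*k);i=1+np.argmax(st[1:,4]);L=l==i;print(st[i])
S=[];
for v in range(152,224,2):
    u=np.flatnonzero(L[v]);S.append((u[0]-.5,u[-1]+.5,v))
S=np.array(S);a=ray(w,S[:,[0,2]],.0293);b=ray(w,S[:,[1,2]],.0293);mid=(a+b)/2
vx,vy,x,y=cv2.fitLine(mid[:,:2].astype(np.float32),cv2.DIST_HUBER,0,.001,.001).ravel();an=np.arctan2(vy,vx)%np.pi;print("axis",an,"width",np.median(np.linalg.norm(a-b,axis=1)),"pt",x,y)
print(g[138:240,283].tolist())
d=np.array([np.cos(an),np.sin(an)])
for v,z in((143,.0293),(146,.0493),(232,.0293),(232,.0493),(164,.0493),(214,.0493)):
    p=ray(w,[[283,v]],z)[0,:2];print(v,z,np.round(p,4),round(float((p-[x,y])@d),4))
E
```

```text
[ 264  145   36   88 2656]
axis 1.7579081 width 0.038944674444540806 pt 0.4704243 -0.27160817
[28, 32, 20, 24, 28, 35, 63, 111, 135, 101, 180, 194, 186, 187, 190, 189, 187, 187, 186, 191, 186, 185, 190, 187, 191, 195, 181, 115, 126, 194, 186, 185, 184, 186, 183, 183, 184, 185, 184, 185, 185, 184, 185, 184, 185, 181, 181, 184, 183, 181, 184, 182, 181, 184, 188, 185, 178, 181, 182, 184, 184, 182, 184, 180, 184, 183, 180, 183, 182, 181, 182, 183, 180, 175, 239, 255, 255, 255, 247, 217, 255, 255, 255, 255, 255, 254, 254, 254, 254, 254, 254, 254, 255, 255, 230, 12, 37, 43, 39, 44, 44, 44]
143 0.0293 [ 0.4637 -0.218 ] 0.0539
146 0.0493 [ 0.4638 -0.2198] 0.0522
232 0.0293 [ 0.4798 -0.3267] -0.0559
232 0.0493 [ 0.4785 -0.3191] -0.0481
164 0.0493 [ 0.4667 -0.2392] 0.0325
214 0.0493 [ 0.4752 -0.2969] -0.0257
```

```bash
python3 -c "
from h import *
goto([.4702,-.2702,.08],.187)"
```

```text
shift units [1.00e-04 1.90e-03 2.55e-01] twist units -0.0525 yaw y 0.1458 tilt 0.0011 tcp [ 0.4694 -0.2705  0.2075]
```

```bash
python3 -m handwheel '[[[0,0.002,0.08,-0.052],[0,0.002,0.16,-0.052],[0,0.002,0.22,-0.052],[0,0.002,0.255,-0.052],[0,0.002,0.255,-0.052]]]' >/dev/null;python3 -m handwheel '[[[0,0,0,0],[0,0,0,0]]]'; python3 -c "
from h import *
goto([.4702,-.2702,.0208],.187)"
```

```text
time: 12.03
eef_pos: [0.4711, -0.2699, 0.0818]
ee_rot: [0.637, 0.771, 0.0, 0.001]
force: [0.1, -0.3, 0.1]
grip_width: 1.0
finger_force: 0.0
shift units [-0.0002 -0.002   0.122 ] twist units 0.0024 yaw y 0.1889 tilt 0.0012 tcp [ 0.4711 -0.2699  0.0818]
```

```bash
python3 -m handwheel '[[[0,-0.002,0.05,0],[0,-0.002,0.1,0],[0,-0.002,0.12,0],[0,-0.002,0.12,0],[0,-0.002,0.12,0]]]' >/dev/null; python3 -m handwheel '[[[0,0,0,0],[0,0,0,0],[0,0,0,0],[0,0,0,0],[0,0,0,0]]]' 0 25;python3 -m handwheel '[[[0,0,0,0],[0,0,0,0],[0,0,0,0],[0,0,0,0]]]'
```

```text
time: 12.87
eef_pos: [0.4694, -0.2706, 0.021]
ee_rot: [0.638, 0.77, 0.0, 0.0]
force: [-0.4, 0.3, -1.1]
grip_width: 0.664
finger_force: 0.0
time: 13.2
eef_pos: [0.4702, -0.271, 0.021]
ee_rot: [0.638, 0.77, 0.0, 0.001]
force: [5.5, 0.7, 1.9]
grip_width: 0.431
finger_force: 25.0
```

```bash
python3 -m handwheel '[[[0,0,-0.04,0],[0,0,-0.1,0],[0,0,-0.18,0],[0,0,-0.26,0],[0,0,-0.32,0]]]'; python3 -c "
from h import *
goto([.5710,.1866,.19],1.395-np.pi/2)"
```

```text
time: 13.62
eef_pos: [0.4693, -0.2706, 0.1834]
ee_rot: [0.638, 0.77, 0.0, 0.001]
force: [0.6, -0.4, -1.6]
grip_width: 0.431
finger_force: 25.0
shift units [ 0.8604  0.3705 -0.0137] twist units 0.4628 yaw y 0.1877 tilt 0.0011 tcp [ 0.4693 -0.2706  0.1834]
```

```bash
python3 -m handwheel '[[[0.86,0.37,-0.01,0.463],[0.86,0.37,-0.01,0.463],[0.86,0.37,-0.01,0.463],[0.86,0.37,-0.01,0.463],[0.86,0.37,-0.01,0.463]]]' >/dev/null;python3 -c "
from h import *
goto([.5710,.1866,.19],1.395-np.pi/2)"
```

```text
shift units [ 0.5389  0.0227 -0.0146] twist units -0.0039 yaw y -0.1789 tilt 0.0003 tcp [ 0.5119 -0.0766  0.1827]
```

```bash
python3 -m handwheel '[[[0.539,0.023,-0.01,-0.004],[0.539,0.023,-0.01,-0.004],[0.539,0.023,-0.01,-0.004],[0.539,0.023,-0.01,-0.004],[0.539,0.023,-0.01,-0.004]]]' >/dev/null;python3 -c "
from h import *
goto([.5710,.1866,.19],1.395-np.pi/2)"
```

```text
shift units [ 0.1218  0.0071 -0.0072] twist units 0.0039 yaw y -0.1727 tilt 0.0006 tcp [0.557  0.1272 0.1864]
```

```bash
python3 -m handwheel '[[[0.08,0.007,0,0.004],[0.122,0.007,0,0.004],[0.122,0.007,0,0.004],[0.122,0.007,0,0.004],[0.122,0.007,0,0.004]]]';python3 -c "
from h import *
goto([.5710,.1866,.06],1.395-np.pi/2)"
```

```text
time: 14.87
eef_pos: [0.5708, 0.1841, 0.1861]
ee_rot: [0.766, 0.642, -0.001, -0.0]
force: [-0.4, -0.1, -1.1]
grip_width: 0.434
finger_force: 25.0
shift units [ 5.200e-03 -2.000e-04  2.523e-01] twist units -0.0001 yaw y -0.1759 tilt 0.0011 tcp [0.5708 0.1841 0.1861]
```

```bash
python3 -m handwheel '[[[0.002,0,0.07,0],[0.002,0,0.14,0],[0.002,0,0.2,0],[0.002,0,0.25,0],[0.002,0,0.25,0]]]' >/dev/null;python3 -m handwheel '[[[0,0,0,0],[0,0,0,0]]]';python3 -c "
from h import *
goto([.5710,.1866,.045],1.395-np.pi/2)"
```

```text
time: 15.45
eef_pos: [0.5723, 0.1851, 0.0631]
ee_rot: [0.767, 0.642, 0.001, 0.0]
force: [0.1, -0.3, -1.4]
grip_width: 0.433
finger_force: 25.0
shift units [ 0.0024 -0.0031  0.0361] twist units -0.0013 yaw y -0.1768 tilt 0.0013 tcp [0.5723 0.1851 0.0631]
```

```bash
python3 -m handwheel '[[[0.002,-0.003,0.01,0],[0.002,-0.003,0.02,0],[0.002,-0.003,0.03,0],[0.002,-0.003,0.034,0],[0.002,-0.003,0.034,0]]]';python3 -m handwheel '[[[0,0,0,0],[0,0,0,0]]]';python3 -c "
from h import *
goto([.5710,.1866,.0416],1.395-np.pi/2)"
```

```text
time: 15.87
eef_pos: [0.5699, 0.1868, 0.0441]
ee_rot: [0.766, 0.642, -0.0, -0.0]
force: [0.2, -0.1, -1.6]
grip_width: 0.434
finger_force: 25.0
time: 16.03
eef_pos: [0.5703, 0.1869, 0.0447]
ee_rot: [0.767, 0.642, 0.0, 0.0]
force: [-0.2, 0.0, -1.7]
grip_width: 0.436
finger_force: 25.0
shift units [-0.0003  0.0015  0.0062] twist units -0.0002 yaw y -0.176 tilt 0.0001 tcp [0.5703 0.1869 0.0447]
```

```bash
python3 -m handwheel '[[[0,0.001,0.003,0],[0,0.001,0.006,0],[0,0.001,0.006,0],[0,0.001,0.006,0]]]';python3 -m handwheel '[[[0,0,0.001,0],[0,0,0.001,0],[0,0,0.001,0]]]'
```

```text
time: 16.37
eef_pos: [0.571, 0.1868, 0.0417]
ee_rot: [0.766, 0.642, 0.0, 0.0]
force: [1.9, -0.7, -1.6]
grip_width: 0.437
finger_force: 25.0
time: 16.62
eef_pos: [0.5711, 0.1868, 0.0414]
ee_rot: [0.766, 0.642, 0.0, 0.0]
force: [0.5, -1.5, 3.1]
grip_width: 0.432
finger_force: 25.0
```

Contact is at the predicted height. I'll release so the lens settles, rise, look, then press on its crown with closed fingers.

```bash
python3 -m handwheel '[[[0,0,-0.001,0],[0,0,-0.001,0],[0,0,-0.001,0],[0,0,-0.001,0],[0,0,-0.001,0]]]' 0.65; python3 -m handwheel '[[[0,0,-0.04,0],[0,0,-0.1,0],[0,0,-0.18,0],[0,0,-0.26,0],[0,0,-0.3,0]]]';python3 -m handwheel '[[[0,0,0,0],[0,0,0,0]]]' 0
python3 - <<'E'
from h import *
w=viewer.camera_info('wrist');im=viewer.get_image('wrist')[:,:,::-1];cv2.imwrite('pics/w7.png',im)
d=np.array([.1749,.9846,0]);s=np.array([.5710,.1874,.0499]);n=np.array([-.9846,.1749,0])
print(proj(w,[s+.05*d+[0,0,.02],s-.05*d+[0,0,.02],s+.02*n,s-.02*n]))
goto([.5710,.1874,.08],1.395-np.pi/2)
c=viewer.camera_info('top');t=viewer.get_image('top')[:,:,::-1]
q=proj(c,s)[0].astype(int);o=np.vstack([im[60:340,140:420],cv2.resize(t[q[1]-35:q[1]+35,q[0]-50:q[0]+20],(280,280),interpolation=2)]);cv2.imwrite('pics/w7c.png',o)
E
```

```text
time: 17.03
eef_pos: [0.5705, 0.1867, 0.0414]
ee_rot: [0.767, 0.642, -0.0, -0.0]
force: [0.5, 0.5, 0.1]
grip_width: 0.649
finger_force: 0.0
time: 17.45
eef_pos: [0.572, 0.1872, 0.1961]
ee_rot: [0.767, 0.642, 0.002, 0.001]
force: [1.0, 0.8, 0.9]
grip_width: 0.65
finger_force: 0.0
time: 17.62
eef_pos: [0.5711, 0.1869, 0.1926]
ee_rot: [0.767, 0.642, 0.001, 0.0]
force: [0.0, -0.8, 0.3]
grip_width: 0.537
finger_force: 0.0
[[280.69861113 149.33598479]
 [280.76677944 243.98095974]
 [262.31256751 194.13832289]
 [299.05617052 194.0889228 ]]
shift units [0.0017 0.0011 0.2222] twist units -0.0003 yaw y -0.176 tilt 0.0003 tcp [0.5703 0.1867 0.1911]
```

View pics/w7c.png

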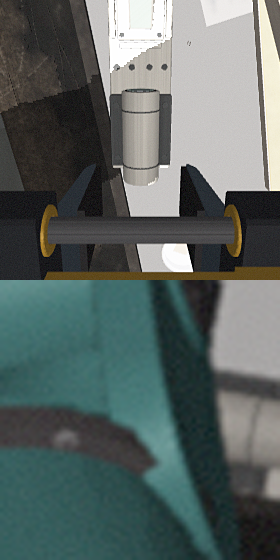

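The wrist view shows the lens lying straight between the cheeks. Its ends are at v≈150 and 244, against 149 and 244 predicted, so it is centred, and the mirror is undisturbed. Now I'll close the fingers and press down.

```bash
python3 -m handwheel '[[[0.001,0.001,0.06,0],[0.001,0.001,0.12,0],[0.001,0.001,0.18,0],[0.001,0.001,0.21,0],[0.001,0.001,0.21,0]]]' 0 >/dev/null; python3 -m handwheel '[[[0,0,0,0],[0,0,0,0],[0,0,0,0],[0,0,0,0],[0,0,0,0]]]';python3 -c "
from h import *
goto([.5710,.1874,.0720],1.395-np.pi/2)"
```

```text
time: 18.55
eef_pos: [0.5717, 0.1873, 0.0875]
ee_rot: [0.767, 0.642, 0.001, 0.0]
force: [-0.1, -0.2, 0.2]
grip_width: 0.001
finger_force: 0.0
shift units [-0.0001 -0.0015  0.031 ] twist units -0.0002 yaw y -0.176 tilt 0.0014 tcp [0.5717 0.1873 0.0875]
```

```bash
python3 -m handwheel '[[[0,-0.0015,0.01,0],[0,-0.0015,0.02,0],[0,-0.0015,0.028,0],[0,-0.0015,0.028,0],[0,-0.0015,0.028,0]]]'; python3 -m handwheel '[[[0,0,0.003,0],[0,0,0.005,0],[0,0,0.005,0],[0,0,0.005,0]]]'
```

```text
time: 18.97
eef_pos: [0.5702, 0.1872, 0.0721]
ee_rot: [0.767, 0.642, -0.0, -0.0]
force: [0.0, 0.5, -0.1]
grip_width: 0.006
finger_force: 0.0
time: 19.3
eef_pos: [0.5706, 0.1873, 0.0702]
ee_rot: [0.767, 0.642, 0.0, 0.0]
force: [0.2, 0.8, 0.0]
grip_width: 0.007
finger_force: 0.2
```

```bash
python3 -m handwheel '[[[0,0,0.001,0],[0,0,0.001,0],[0,0,0.001,0]]]'; python3 -m handwheel '[[[0,0,0.001,0],[0,0,0.001,0],[0,0,0.001,0]]]'
```

```text
time: 19.55
eef_pos: [0.5707, 0.1873, 0.0701]
ee_rot: [0.767, 0.642, 0.0, 0.0]
force: [-2.5, -0.7, 6.7]
grip_width: 0.001
finger_force: 3.8
time: 19.8
eef_pos: [0.5707, 0.1873, 0.07]
ee_rot: [0.767, 0.642, 0.0, 0.0]
force: [-5.6, -1.8, 15.4]
grip_width: 0.003
finger_force: 7.5
```

```bash
python3 -m handwheel '[[[0,0,0,0],[0,0,0,0],[0,0,0,0],[0,0,0,0],[0,0,0,0]]]'; python3 -m handwheel '[[[0,0,0,0],[0,0,0,0],[0,0,0,0],[0,0,0,0],[0,0,0,0]]]'
```

```text
time: 20.22
eef_pos: [0.5707, 0.1873, 0.0699]
ee_rot: [0.767, 0.642, 0.0, 0.0]
force: [-4.5, -1.5, 16.3]
grip_width: 0.005
finger_force: 7.5
time: 20.63
eef_pos: [0.5707, 0.1873, 0.07]
ee_rot: [0.767, 0.642, 0.0, 0.0]
force: [-5.9, -1.4, 14.9]
grip_width: 0.004
finger_force: 7.5
```

The push is steady at about 15 N. TCP height 0.070 matches the seated lens's top (0.0699).

```bash
python3 -c "
from rig import r
print(r.job_done())"
```

```text
the job is handed in; nothing more can be done
None
```

Handed in at about 20.6 s: the mirror plate is seated in its pocket, pressed with up to about 19 N and released, with its slope to the V-block; the lens lies centred in the V under a steady push of about 15 N from the closed fingers; no verdict came back.

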